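# Open the jar holder and free the canister

### The arm

A 6-joint arm with a two-finger parallel gripper is mounted at the origin on the work surface. World frame = base frame: x ahead of the robot, y to its left, z up, the work surface at z = 0. Lengths are in m, angles in rad, forces in N, time in s.
With the tool pointing down it reaches from about 0.375 to 0.9 m from the base axis. Payload 3.1 kg.
Tool frame: the origin (TCP) lies midway between the tips of the shut fingers; the grasp point (between the pads) lies 19 mm behind it (pinch_z is the distance from the TCP to the grasp point, in m); z points along the fingers, y is the line along which they close (so a half turn about z gives the same grasp; the last joint's range is limited). The gripper opens to 85 mm and grips with 20 to 120 N. Pads are 22 mm wide; open, the fingers measure 114 mm over their backs; the gripper's body (76 mm by 85 mm) begins 54 mm behind the grasp point. The pads swing forward as they close: fully open they stand 13 mm farther back than shut.
Start: joints at [-1.486, 0.527, 1.433, -0, 1.181, -0.178], TCP at [0.162, -0.604, 0.231] pointing down, gripper open.
Joint ranges: [-3.08, 3.08], [-0.75, 2.2], [0.22, 2.44], [-1.43, 4.57], [0, 2.65], [-2.85, 2.85]. Speed limits (rad/s): [2.79, 2.79, 3.14, 3.14, 3.14, 3.14].

### API

Orientations are given as a unit quaternion [x, y, z, w].
In Python, from station import sense, snapshot, camera_params, sign_off, pinch_z gives the robot as it stands. The module is installed in compiled form; this text tells all that it offers.
- The arm moves only by the shell command python3 -m handwheel 'ROWS' [FORCE]. ROWS is JSON, a list that holds one entry, the list of rows, each a list of 7 numbers: the turn, a rotation vector about the tool's x, y, z in degrees, then the shift along the tool's x, y, z in m, then the opening, from 0 (shut) to 1 (fully open). A call has 1 to 20 rows; each row shifts and turns the commanded pose from where the row before left it, along the tool's axes as they then stand; what a row does not reach is not made up. A row lasts 1/8 s, in which the tool goes at most 62.5 mm and 10.7 degrees, less where a joint would pass 70% of its speed; a pose out of reach is approached as far as the arm can. A call with a gripper value outside its range is refused whole. The fingers move at their own pace and stop on an object; FORCE is the grip in N (left out, the last holds). Time passes only in rows, so rows that do not move let the fingers close. It gives the time, the measured TCP pose, the force, the opening and the grip force at its end, in the units of the state.
- sense(): the state, without advancing time (a new reading comes with each control period).
- snapshot(name): name is "scene" or "top" or "wrist"; returns the picture (420x560x3 uint8, red, green, blue); there is no depth.
- camera_params(name): a dict with "fx", "fy", "cx", "cy" (pixels), "world_to_cam" (4x4, takes a point from world to camera coordinates); the wrist camera has in their place "mount" (4x4, takes a point from camera to tool coordinates, whose origin is the TCP and whose axes are the flange's). Camera axes: x right, y down, z forward; pixel columns grow to the right and rows downward; lengths in m; the calibration is good to about 2 mm. A picture is of the moment at which its call begins: read the wrist's pose just before it. camera_params takes no time and is no camera call.
- sign_off(): hands the job in; it is judged then, once.
The state is a dict: "t": time; "q": joint angles; "qd": joint speeds; "tau": joint torques, N m; "tcp_pos": TCP position; "tool_rot": TCP orientation; "force": force on the tool from outside, world axes, zero at the start; "ft_torque": the same for the moment, N m; "finger_gap": opening from 0.0 (shut) to 1.0 (fully open); "gripper_force": force on a finger pad.
Only numpy, scipy, OpenCV 4.12 (cv2) and the standard library are available. Lean on these libraries where they do the work, as an engineer would, in place of code of your own. Each camera call takes 0.05 s, during which the arm holds its last target. There are 200 camera calls.

### The job

Let the glass canister go from the jar holder: press the orange release paddle right down and, keeping it down, push the sliding jaw back along its toothed bar, away from the canister, until it meets the stop at the end of the bar; then let the paddle spring up and move clear. This is all pressing and pushing: do not pick up the canister, leave it standing where it is, and do not disturb the cup, the caddy or the tortilla press.

Things in the scene. Friction and masses are not known exactly. Their poses are not given: they have to be found in the camera images.
- holder: Jar holder, fixed: wooden board 150 (x) by 330 mm (y), top 22 mm above the table; origin under its centre, on the table. A 26 mm wide toothed bar runs along y in its middle from -24 to 152 mm (teeth up to 37 mm above the table), ending in a grey stop block 44 mm high. Fixed V jaw, 58 mm high, at y = -115 to -158 mm. The sliding jaw opens towards +y.
- jaw (a joint): Travel (m) of the grey sliding jaw along the bar, growing towards the holder's +y: 0 to 0.003 at the start, close to the canister; 0.083 at the end stop. Unless the paddle is down the teeth stop it moving back (growing) after a few mm of play; towards the canister it clicks along. Paddle down, it slides with about 3 N of drag and stays where left.
- release (a joint): Turn (rad) of the orange release paddle about a level pin across the bar: 0 = up, pawl in the teeth; 0.28 = right down on its stop, level. From about 0.22 the pawl is surely clear of the teeth. A spring returns it; pressed at its middle it takes about 3 N to start and 8 to 10 N to hold right down.
- paddle (a point): Centre of the top of the orange release paddle on the sliding jaw, 40 mm wide across the bar, 38 mm long along it. Up, it slopes: its end nearer the canister is raised 16 degrees and this point is 70 mm above the table. Right down, it is level, its top 60 mm above the table, this point 27 mm short of the push bar's face. The point's axes turn with the paddle.
- push_bar (a point): Middle of the face, on the paddle's side, of the grey push bar: a crosspiece fixed to the sliding jaw just behind the paddle (on the holder's +y side), 52 mm wide across the bar, 14 mm thick, from 64 to 84 mm above the table (this point: 75 mm). Pushed here towards the holder's +y with the paddle held down, the jaw slides back. Axes as the holder's.
- canister_mid (a point): Centre of the glass canister, 84 mm in diameter and 105 mm high with its steel screw lid, about 0.45 kg, loose, standing upright on the board between the V jaws, 76 mm from the board's centre on its -y side; its top is 127 mm above the table.
- cup: Red ceramic cup, 82 mm in diameter, 88 mm high, with a handle, standing loose on the table; origin at the centre of its underside.
- caddy: Blue plastic caddy 110 by 180 mm, 125 mm high, with two dividers and wooden spoons standing up to about 280 mm; loose; origin at the centre of its underside.
- press: Cast aluminium tortilla press, closed, round plates 196 mm in diameter, lever handle along its x from -115 to 160 mm, up to 70 mm high, 2.2 kg, loose; origin at the centre of its underside.

How it is judged:
On the way, in this order (a step that is already met when the one before it is completed fails the run):
1. the release paddle is pressed down while the jaw is still up by the canister (value of joint release above 0.18 rad and value of joint jaw below 0.03 m).
2. the sliding jaw is pushed back to the end of the bar (value of joint jaw above 0.077 m), for 0.1 s.
At the end, for the whole second after the job is handed in: The sliding jaw is within 6 mm of the end stop and the release paddle has sprung back up (under 0.17 rad); the canister stands upright (within 0.08 rad) within 12 mm of where it stood; cup, caddy and press are within 20 mm of where they stood (value of joint jaw above 0.077 m and value of joint release below 0.17 rad and distance of canister_mid from where it was at the start of the episode below 0.012 m and angle between canister_mid's own z axis and vertical below 0.08 rad and distance of each of cup, caddy, press from where it was at the start of the episode below 0.02 m); the robot touches nothing.
It fails at once if the canister is lifted, tipped or knocked out of its place (distance of canister_mid from where it was at the start of the episode above 0.02 m or angle between canister_mid's own z axis and vertical above 0.2 rad).
It fails at once if the cup, the caddy or the press is disturbed or picked up (distance of any of cup, caddy, press from where it was at the start of the episode above 0.03 m).
It also fails if it takes over 32 s, if anything falls off the work surface, if the arm or the gripper's body presses on something with over 40 N, if the wrist force passes 120 N, or if a joint passes its speed limit or range.

## Working session

There is one attempt and no reset: what is moved stays moved. The work goes in short steps, Python scripts to look and compute and a shell command to move; the robot and the scene stay as the last step left them, time stands still between calls to the robot, and variables do not carry over. Pictures are saved under pics/ and viewed, at most 10 in all, crops included, and the job is handed in when it is done.

```bash
mkdir -p pics; python3 - <<'E'
from station import *
import cv2, json
for n in("scene","top"):
    cv2.imwrite(f"pics/{n}0.png",snapshot(n)[:,:,::-1]); p=camera_params(n); print(n,{k:(v if not hasattr(v,'tolist') else v.tolist()) for k,v in p.items()})
s=sense();print(s["tcp_pos"],s["tool_rot"],s["t"])
E
```

```text
scene {'fx': 394.2484625080635, 'fy': 394.2484625080635, 'cx': 282.51746880451964, 'cy': 211.70448550971835, 'world_to_cam': [[0.20840518237799702, 0.9780059681159398, -0.008462049846033999, -0.0841831436164194], [0.6828939266527337, -0.1517020908295773, -0.7145924436899292, -0.27076851155426124], [-0.7001593853536522, 0.14314608610624896, -0.6994898377629644, 1.5718374454745938], [0.0, 0.0, 0.0, 1.0]]}
top {'fx': 504.8990388766977, 'fy': 504.8990388766977, 'cx': 276.65658961661734, 'cy': 210.70029566510277, 'world_to_cam': [[0.016943867096590987, -0.999826487227722, -0.007739561078431866, -0.021876751376870583], [-0.9919282952778418, -0.01583615580616028, -0.12580728594353247, 0.4967214596925537], [0.12566289187746632, 0.009808751559537653, -0.9920245087687279, 1.5399829341867128], [0.0, 0.0, 0.0, 1.0]]}
[ 0.16234092 -0.60290462  0.23042548] [ 9.91380993e-01  1.31006756e-01  5.01990548e-05 -9.77182403e-04] 0.1
```

View pics/top0.png

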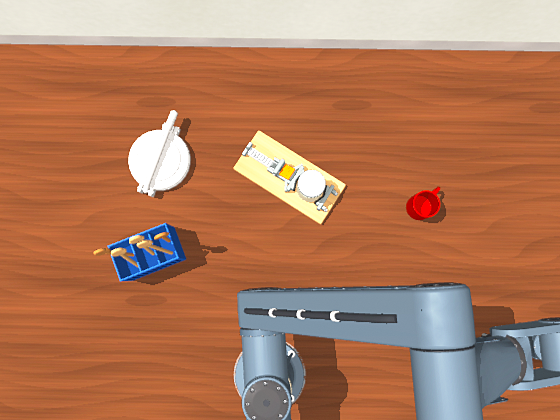

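View pics/scene0.png

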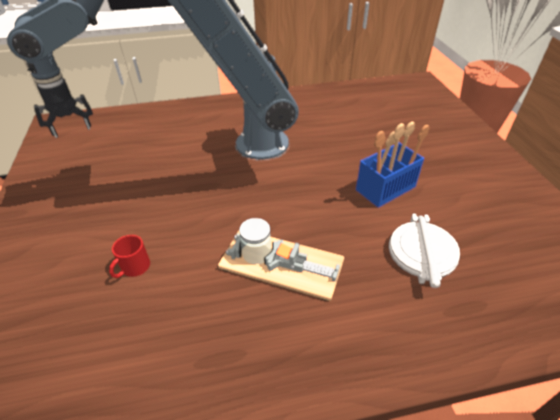

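Top: board at about (290,177), the canister at (312,184), the orange paddle at (287,172), the bar's stop at (248,150). Scene: paddle at (285,252). Cup, caddy and press stand well off the board. Next I measure the board's outline and the paddle.

```bash
cat > h.py <<'E'
import numpy as np, cv2
def ray(p,u,v):
    T=np.array(p["world_to_cam"]);R=T[:3,:3];c=-R.T@T[:3,3]
    return c,R.T@np.array([(u-p["cx"])/p["fx"],(v-p["cy"])/p["fy"],1])
def onz(p,u,v,z):
    c,d=ray(p,u,v);return c+d*(z-c[2])/d[2]
def big(m):
    c=max(cv2.findContours(m,cv2.RETR_EXTERNAL,cv2.CHAIN_APPROX_NONE)[0],key=cv2.contourArea);return c
def orange(hsv): return cv2.inRange(hsv,(12,200,170),(24,255,255))
E
python3 - <<'E'
from h import *
from station import camera_params
np.set_printoptions(precision=4,suppress=True)
R=[]
for n,box in(("top",(225,125,355,230)),("scene",(210,215,350,300))):
    im=cv2.imread(f"pics/{n}0.png");p=camera_params(n)
    x0,y0,x1,y1=box;hsv=cv2.cvtColor(im[y0:y1,x0:x1],cv2.COLOR_BGR2HSV)
    o=big(orange(hsv));M=cv2.moments(o);u,v=M["m10"]/M["m00"]+x0,M["m01"]/M["m00"]+y0
    print(n,"orange",u,v,M["m00"],onz(p,u,v,.07));R.append(ray(p,u,v))
    if n=="top":
        b=cv2.inRange(hsv,(14,40,150),(32,190,255))
        b=cv2.morphologyEx(b,cv2.MORPH_OPEN,np.ones((3,3)))
        c=big(b)[:,0]+[x0,y0]
        w=np.array([onz(p,*q,.022)[:2] for q in c],np.float32)
        r=cv2.minAreaRect(w);print("board",r,cv2.boxPoints(r))
(c1,d1),(c2,d2)=R
s=np.linalg.lstsq(np.c_[d1,-d2],c2-c1,rcond=None)[0]
print("tri",c1+d1*s[0],c2+d2*s[1])
E
```

```text
top orange 283.23809523809524 167.66666666666666 3.5 [ 0.6255 -0.032   0.07  ]
board ((0.572455883026123, -0.02773761749267578), (0.3297191858291626, 0.0670698806643486), 58.62091064453125) [[ 0.458  -0.151 ]
 [ 0.5152 -0.1859]
 [ 0.6869  0.0955]
 [ 0.6297  0.1305]]Traceback (most recent call last):
  File "<stdin>", line 8, in <module>
  File "h.py", line 8, in big
    c=max(cv2.findContours(m,cv2.RETR_EXTERNAL,cv2.CHAIN_APPROX_NONE)[0],key=cv2.contourArea);return c
ValueError: max() iterable argument is empty
```

```bash
python3 - <<'E'
from h import *
from station import camera_params
np.set_printoptions(precision=4,suppress=True)
R=[]
for n,box,oc in(("top",(225,125,355,230),(287,172)),("scene",(210,215,350,300),(285,252))):
    im=cv2.imread(f"pics/{n}0.png");p=camera_params(n)
    x0,y0,x1,y1=box;hsv=cv2.cvtColor(im,cv2.COLOR_BGR2HSV)
    print(hsv[oc[1],oc[0]-3:oc[0]+4].tolist())
    m=cv2.inRange(hsv,(10,200,180),(26,255,255));k=np.zeros_like(m);k[oc[1]-14:oc[1]+14,oc[0]-14:oc[0]+14]=255;m&=k
    M=cv2.moments(m,True);u,v=M["m10"]/M["m00"],M["m01"]/M["m00"]
    print(n,"orange",u,v,M["m00"],onz(p,u,v,.07));R.append(ray(p,u,v))
    b=cv2.inRange(hsv,(14,40,150),(32,190,255));k[:]=0;k[y0:y1,x0:x1]=255;b&=k
    b=cv2.morphologyEx(b,cv2.MORPH_CLOSE,np.ones((15,15)));b=cv2.morphologyEx(b,cv2.MORPH_OPEN,np.ones((5,5)))
    w=np.array([onz(p,*q,.022)[:2] for q in big(b)[:,0]],np.float32)
    r=cv2.minAreaRect(w);print("board",r,cv2.boxPoints(r))
(c1,d1),(c2,d2)=R
s=np.linalg.lstsq(np.c_[d1,-d2],c2-c1,rcond=None)[0]
print("tri",c1+d1*s[0],c2+d2*s[1])
E
```

```text
[[26, 255, 255], [26, 255, 255], [26, 255, 255], [26, 255, 255], [26, 255, 255], [26, 255, 255], [27, 255, 255]]
top orange 286.48514851485146 170.8118811881188 101.0 [ 0.6158 -0.0421  0.07  ]
board ((0.6083544492721558, -0.050362586975097656), (0.33014488220214844, 0.15103574097156525), 58.21707534790039) [[ 0.4572 -0.1509]
 [ 0.5856 -0.2305]
 [ 0.7595  0.0502]
 [ 0.6311  0.1297]]
[[21, 133, 255], [21, 133, 255], [21, 133, 255], [21, 132, 255], [21, 133, 255], [21, 132, 255], [19, 141, 255]]Traceback (most recent call last):
  File "<stdin>", line 10, in <module>
ZeroDivisionError: float division by zero
```

The board measures 330 × 151 mm, which matches. Its centre is (0.608, -0.050) and its +y lies at 58.2°. I'll turn and shut the gripper, travel high above the board, then check from near.

```bash
python3 -m handwheel '[[[0,0,-8.6,0,0,0,0],[0,0,-8.6,0,0,0,0],[0,0,-8.6,0,0,0,0],[0,0,-8.6,0,0,0,0],[0,0,-8.7,0,0,0,0]]]' 
python3 -m handwheel '[[[0,0,0,0.04,0.005,0,0],[0,0,0,0.04,0.005,0,0],[0,0,0,0.04,0.005,0,0],[0,0,0,0.04,0.005,0,0],[0,0,0,0.04,0.005,0,0],[0,0,0,0.04,0.005,0,0],[0,0,0,0.04,0.005,0,0],[0,0,0,0.04,0.005,0,0],[0,0,0,0.04,0.005,0,0],[0,0,0,0.04,0.005,0,0],[0,0,0,0.04,0.005,0,0],[0,0,0,0.04,0.005,0,0],[0,0,0,0.04,0.005,0,0],[0,0,0,0.04,0.005,0,0],[0,0,0,0.04,0.005,0,0],[0,0,0,0.04,0.005,0,0],[0,0,0,0,0,0,0],[0,0,0,0,0,0,0]]]'
python3 - <<'E'
from h import *
from station import *
from scipy.spatial.transform import Rotation as Ro
np.set_printoptions(precision=4,suppress=True)
s=sense();im=snapshot("wrist")[:,:,::-1];cv2.imwrite("pics/w1.png",im)
p=camera_params("wrist");print(p,s["tcp_pos"],Ro.from_quat(s["tool_rot"]).as_matrix())
E
```

```text
t: 0.72
tcp_pos: [0.1624, -0.6031, 0.2307]
tool_rot: [0.873, 0.488, 0.0, -0.001]
force: [0.6, 0.3, -0.4]
finger_gap: 0.001
gripper_force: 0.0
t: 2.98
tcp_pos: [0.5673, -0.1021, 0.2308]
tool_rot: [0.874, 0.486, -0.001, -0.0]
force: [-0.1, 0.4, -0.1]
finger_gap: -0.001
gripper_force: 0.0
{'fx': 358.05979548952644, 'fy': 358.05979548952644, 'cx': 281.70320463139393, 'cy': 203.83412677572142, 'mount': array([[-0.0008, -0.9453, -0.3261,  0.084 ],
       [ 1.    , -0.0009,  0.0003, -0.0002],
       [-0.0006, -0.3261,  0.9453, -0.1433],
       [ 0.    ,  0.    ,  0.    ,  1.    ]])} [ 0.5673 -0.1021  0.2308] [[ 0.5272  0.8498 -0.0016]
 [ 0.8498 -0.5272 -0.    ]
 [-0.0009 -0.0013 -1.    ]]
```

View pics/w1.png

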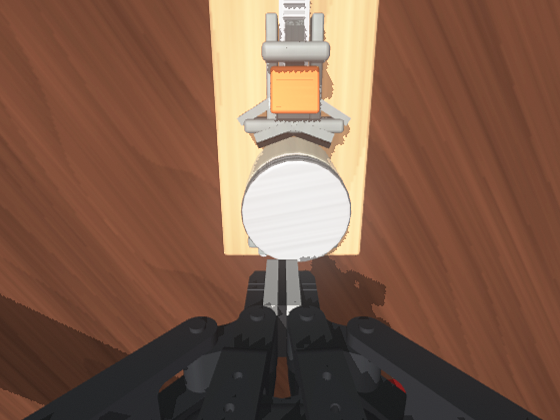

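The wrist view shows the orange paddle centred at (295,91), the push bar at (295,50) behind it, the canister lid at (296,210), and the shut fingers at about (283,280). I'll cast those to world points.

```bash
cat > w.py <<'E'
from h import *
from station import *
from scipy.spatial.transform import Rotation as Ro
def wp(s):
    p=camera_params("wrist");T=np.eye(4);T[:3,:3]=Ro.from_quat(s["tool_rot"]).as_matrix();T[:3,3]=s["tcp_pos"]
    return dict(p,world_to_cam=np.linalg.inv(T@p["mount"])),T
def rel(s,u,v,z):
    p,T=wp(s);q=onz(p,u,v,z);return q,T[:3,:3].T@(q-T[:3,3])
E
python3 - <<'E'
from w import *
np.set_printoptions(precision=4,suppress=True)
s=sense();im=cv2.imread("pics/w1.png");hsv=cv2.cvtColor(im,cv2.COLOR_BGR2HSV)
m=cv2.inRange(hsv,(5,190,180),(20,255,255));m[150:]=0;c=big(m);M=cv2.moments(c);r=cv2.boundingRect(c);print(r)
u,v=M["m10"]/M["m00"],M["m01"]/M["m00"]
print("paddle",u,v,*rel(s,u,v,.07))
print("width",rel(s,r[0]+r[2],v,.07)[1]-rel(s,r[0],v,.07)[1], "far/near edge",rel(s,u,r[1],.065)[1],rel(s,u,r[1]+r[3],.0755)[1])
print("lid",*rel(s,296.5,208,.127)); print("bar front top edge",rel(s,295,59,.080)[1])
E
```

```text
Traceback (most recent call last):
  File "h.py", line 8, in big
    c=max(cv2.findContours(m,cv2.RETR_EXTERNAL,cv2.CHAIN_APPROX_NONE)[0],key=cv2.contourArea);return c
ValueError: max() iterable argument is empty
```

```bash
python3 - <<'E'
from w import *
np.set_printoptions(precision=4,suppress=True)
s=sense();im=cv2.imread("pics/w1.png");hsv=cv2.cvtColor(im,cv2.COLOR_BGR2HSV)
print(hsv[91,295],hsv[91,350],hsv[20,150])
a,b=[int(x) for x in hsv[91,295,:2]]
m=cv2.inRange(hsv,(a-6,b-35,200),(a+6,255,255));m[130:]=0;m[:,:255]=0;m[:,335:]=0;c=big(m);M=cv2.moments(c);r=cv2.boundingRect(c);print(r)
u,v=M["m10"]/M["m00"],M["m01"]/M["m00"]
print("paddle",u,v,*rel(s,u,v,.07))
print("width",rel(s,r[0]+r[2],v,.07)[1]-rel(s,r[0],v,.07)[1], "far/near edge",rel(s,u,r[1],.065)[1],rel(s,u,r[1]+r[3],.0755)[1])
print("lid",*rel(s,296.5,208,.127)); print("bar front top edge",rel(s,295,59,.080)[1])
E
```

```text
[ 18 135 254] [ 21  82 252] [  9 141 127]
(271, 70, 47, 42)
paddle 294.0982397935674 91.29177034374712 [ 0.6154 -0.0437  0.07  ] [0.0755 0.0101 0.1609]
width [-0.      0.0381 -0.    ] far/near edge [0.0919 0.0101 0.1659] [0.0597 0.01   0.1554]
lid [ 0.5738 -0.1121  0.127 ] [-0.0046  0.0108  0.1039]
bar front top edge [0.0993 0.0102 0.1509]
```

Paddle (0.615, -0.044): 38 mm wide and 80 mm from the lid, so it is consistent. Relative to the TCP it is at x +75.5 and y +10 mm. I'll aim 7 mm past its centre, away from the canister, and descend to just above it.

```bash
python3 -m handwheel '[[[0,0,0,0.041,0.005,0,0],[0,0,0,0.042,0.005,0,0],[0,0,0,0,0,0,0],[0,0,0,0,0,0.04,0],[0,0,0,0,0,0.04,0],[0,0,0,0,0,0.04,0],[0,0,0,0,0,0.022,0],[0,0,0,0,0,0,0],[0,0,0,0,0,0,0]]]'
python3 - <<'E'
from w import *
cv2.imwrite("pics/w2.png",snapshot("wrist")[:,:,::-1])
E
```

```text
t: 4.15
tcp_pos: [0.6206, -0.038, 0.0903]
tool_rot: [0.874, 0.485, 0.0, 0.001]
force: [-0.3, -0.2, -0.8]
finger_gap: 0.003
gripper_force: 0.0
```

View pics/w2.png

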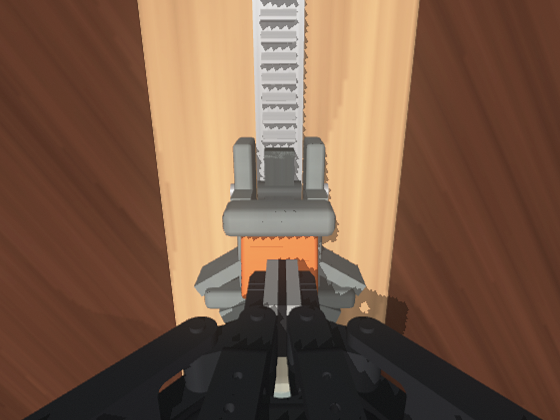

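The shut fingertips at (283,265) sit over the orange paddle and centred on the bar. The push bar is just ahead at row 236. Pressing down.

```bash
python3 -m handwheel '[[[0,0,0,0,0,0.01,0],[0,0,0,0,0,0.008,0],[0,0,0,0,0,0.006,0],[0,0,0,0,0,0.004,0],[0,0,0,0,0,0,0],[0,0,0,0,0,0,0]]]'
```

```text
t: 4.95
tcp_pos: [0.6202, -0.0371, 0.062]
tool_rot: [0.874, 0.486, -0.0, 0.0]
force: [-2.5, -0.4, 6.6]
finger_gap: -0.003
gripper_force: 3.4
```

```bash
python3 -m handwheel '[[[0,0,0,0,0,0.002,0],[0,0,0,0,0,0.001,0],[0,0,0,0,0,0,0],[0,0,0,0,0,0,0]]]'
```

```text
t: 5.45
tcp_pos: [0.6202, -0.0372, 0.06]
tool_rot: [0.874, 0.486, -0.0, 0.0]
force: [-2.8, -1.9, 12.9]
finger_gap: -0.002
gripper_force: 5.8
```

```bash
python3 -m handwheel '[[[0,0,0,0,0,0.0015,0],[0,0,0,0,0,0,0],[0,0,0,0,0,0,0]]]'
```

```text
t: 5.82
tcp_pos: [0.6204, -0.037, 0.0598]
tool_rot: [0.874, 0.486, 0.0, 0.001]
force: [-5.6, -0.4, 18.8]
finger_gap: -0.006
gripper_force: 9.4
```

It is on its stop: the force rose without any further travel. Now push along the bar.

```bash
python3 -m handwheel '[[[0,0,0,0.004,0,0,0],[0,0,0,0.004,0,0,0],[0,0,0,0.004,0,0,0],[0,0,0,0.004,0,0,0],[0,0,0,0.004,0,0,0],[0,0,0,0,0,0,0]]]'
python3 - <<'E'
from w import *
cv2.imwrite("pics/w3.png",snapshot("wrist")[:,:,::-1])
E
```

```text
t: 6.58
tcp_pos: [0.6312, -0.0194, 0.0598]
tool_rot: [0.874, 0.486, 0.0, 0.0]
force: [-4.2, 1.7, 18.6]
finger_gap: -0.002
gripper_force: 9.0
```

View pics/w3.png

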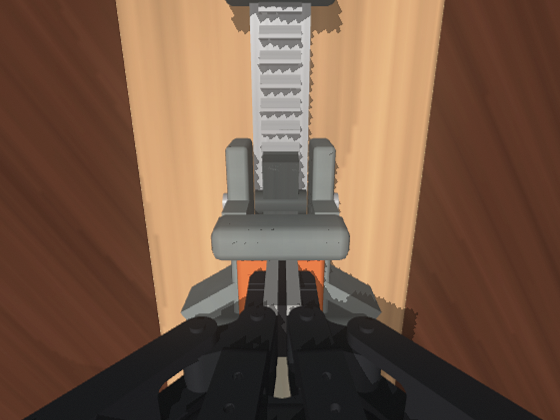

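The jaw slides freely with the fingers against the push bar (row 258). The bar's teeth run ahead to the stop at row 0. Pushing on, slowly near the end.

```bash
python3 -m handwheel '[[[0,0,0,0.005,0,0,0],[0,0,0,0.005,0,0,0],[0,0,0,0.005,0,0,0],[0,0,0,0.005,0,0,0],[0,0,0,0.005,0,0,0],[0,0,0,0.005,0,0,0],[0,0,0,0.005,0,0,0],[0,0,0,0.005,0,0,0],[0,0,0,0.005,0,0,0],[0,0,0,0.005,0,0,0],[0,0,0,0.005,0,0,0],[0,0,0,0,0,0,0]]]'; python3 -m handwheel '[[[0,0,0,0.002,0,0,0],[0,0,0,0.002,0,0,0],[0,0,0,0.002,0,0,0],[0,0,0,0,0,0,0]]]'
```

```text
t: 8.12
tcp_pos: [0.6603, 0.0276, 0.0599]
tool_rot: [0.874, 0.486, 0.001, 0.0]
force: [-5.1, 1.8, 16.7]
finger_gap: -0.003
gripper_force: 8.3
t: 8.62
tcp_pos: [0.6611, 0.029, 0.0599]
tool_rot: [0.873, 0.487, -0.003, 0.001]
force: [-8.6, -8.6, 18.7]
finger_gap: -0.001
gripper_force: 9.9
```

```bash
python3 -m handwheel '[[[0,0,0,0.002,0,0,0],[0,0,0,0.002,0,0,0],[0,0,0,0,0,0,0],[0,0,0,0,0,0,0]]]'
python3 - <<'E'
from w import *
cv2.imwrite("pics/w4.png",snapshot("wrist")[:,:,::-1])
E
```

```text
t: 9.12
tcp_pos: [0.663, 0.0312, 0.0599]
tool_rot: [0.873, 0.487, -0.004, 0.002]
force: [-9.6, -10.9, 19.9]
finger_gap: 0.002
gripper_force: 10.2
```

View pics/w4.png

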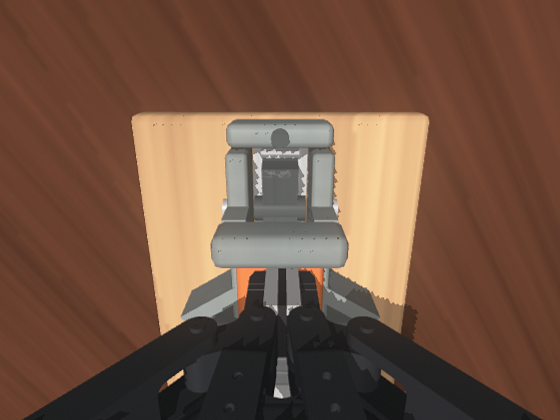

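The jaw's arms reach the stop block (row 148). The fingers are now slipping along the paddle toward the push bar (row 266). I'll push until they seat on the bar itself.

```bash
python3 -m handwheel '[[[0,0,0,0.002,0,0,0],[0,0,0,0.002,0,0,0],[0,0,0,0.002,0,0,0],[0,0,0,0,0,0,0],[0,0,0,0,0,0,0]]]'
```

```text
t: 9.8
tcp_pos: [0.6663, 0.0355, 0.0602]
tool_rot: [0.873, 0.487, -0.004, 0.002]
force: [-10.2, -12.2, 20.7]
finger_gap: -0.002
gripper_force: 10.9
```

```bash
python3 -m handwheel '[[[0,0,0,0.002,0,0,0],[0,0,0,0.002,0,0,0],[0,0,0,0.002,0,0,0],[0,0,0,0,0,0,0],[0,0,0,0,0,0,0]]]'
```

```text
t: 10.42
tcp_pos: [0.6663, 0.0357, 0.0602]
tool_rot: [0.873, 0.488, -0.009, 0.004]
force: [-18.0, -26.8, 25.9]
finger_gap: -0.0
gripper_force: 19.2
```

The fingers are seated on the push bar and the jaw is against the stop, at about 30 N with no more travel. I'll relax the forward load partly, so that friction can't drag the jaw back, then lift straight up.

```bash
python3 -m handwheel '[[[0,0,0,-0.004,0,0,0],[0,0,0,0,0,-0.005,0],[0,0,0,0,0,-0.01,0],[0,0,0,0,0,-0.015,0],[0,0,0,0,0,-0.02,0],[0,0,0,0,0,-0.03,0],[0,0,0,0,0,-0.03,0],[0,0,0,-0.02,0,-0.03,0],[0,0,0,-0.03,0,-0.02,0],[0,0,0,-0.04,0,0,0],[0,0,0,0,0,0,0],[0,0,0,0,0,0,0]]]'
python3 - <<'E'
from w import *
cv2.imwrite("pics/w5.png",snapshot("wrist")[:,:,::-1])
E
```

```text
t: 11.92
tcp_pos: [0.6227, -0.0336, 0.2175]
tool_rot: [0.874, 0.486, 0.001, 0.0]
force: [0.2, 0.4, -0.6]
finger_gap: -0.0
gripper_force: 0.0
```

View pics/w5.png

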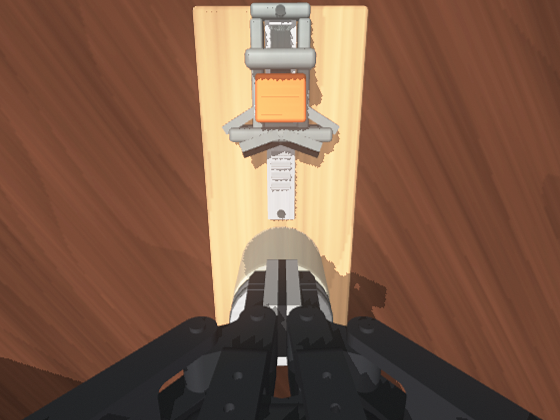

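The jaw is against the stop block (rows 10–20), the paddle is free at (281,97), and the canister stands upright in place. Now a numeric check of the jaw travel.

```bash
python3 - <<'E'
from w import *
s=sense();im=cv2.imread("pics/w5.png");hsv=cv2.cvtColor(im,cv2.COLOR_BGR2HSV)
a,b=[int(x) for x in hsv[97,281,:2]]
m=cv2.inRange(hsv,(a-6,b-35,200),(a+6,255,255));m[130:]=0;m[:,:240]=0;m[:,320:]=0;c=big(m);M=cv2.moments(c);print(cv2.boundingRect(c))
q=rel(s,M["m10"]/M["m00"],M["m01"]/M["m00"],.07)[0];d=q[:2]-[.6154,-.0437];print(q,np.linalg.norm(d))
E
```

```text
(255, 78, 51, 44)
[0.65849213 0.02638718 0.07      ] 0.08227480503632865
```

The paddle travelled 82 mm and has sprung up, which matches the stop position at the sprung-up height. Handing in.

```bash
python3 -c "
from station import *
print(sign_off())"
```

```text
the job is handed in; nothing more can be done
None
```

The jaw was pushed back about 82 mm to its end stop, the paddle was let go and looked sprung up, the canister was left standing, the arm is clear, and the job is handed in (no verdict was returned).

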